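# Swing out the bench hook and hang up the deep parts tote

## Robot

A 6-joint arm with a two-finger parallel gripper is mounted at the origin on the work surface. World frame = base frame: x ahead of the robot, y to its left, z up, the work surface at z = 0. Lengths are in m, angles in rad, forces in N, time in s.
With the tool pointing down it reaches from about 0.25 to 0.775 m from the base axis. Payload 4 kg.
Tool frame: the origin (TCP) lies on the centre line of the jaws, within the pads' length; the fingertips stand 14 mm ahead of it and the grasp point (between the pads) lies 5 mm behind it (robot.tcp_to_tips is the distance from the TCP to the fingertips, in m); z points along the fingers, y is the line along which they close (so a half turn about z gives the same grasp; the last joint's range is limited). The gripper opens to 94 mm and grips with 3 to 60 N. Pads are 16 mm wide; open, the fingers measure 119 mm over their backs; the gripper's body (75 mm by 177 mm) begins 78 mm behind the grasp point.
Start: joints at [1.176, 0.087, 1.371, -0, 1.684, -0.103], TCP at [0.158, 0.527, 0.22] pointing down, gripper open.
Joint ranges: [-3.1, 3.1], [-0.76, 2.03], [0.27, 2.55], [-1.08, 4.22], [0.17, 2.65], [-2.57, 2.57]. Speed limits (rad/s): [2.79, 2.79, 3.14, 3.14, 3.14, 3.14].

## Interface

Orientations are given as [roll, pitch, yaw] about the fixed x, y, z axes, in that order (R = Rz(yaw) Ry(pitch) Rx(roll)).
In Python, from bench import robot gives the robot as it stands.
- The arm moves only by the tool carry_out, never from a script. Its argument "increments" is a list of rows, each a list of 3 entries, a list of its own where there are three numbers: the closure in counts, from 0 (fully open) to 255 (shut), then the shift along the tool's x, y, z in mm, then the turn about the tool's z in degrees. In form: [[fingers, [dx, dy, dz], twist], ...]. A call has 1 to 8 rows; each row shifts and turns the commanded pose from where the row before left it, along the tool's axes as they then stand; what a row does not reach is not made up. A row lasts 1/10 s, in which the tool goes at most 50 mm and 8.59 degrees, less where a joint would pass 70% of its speed; a pose out of reach is approached as far as the arm can. A call with a gripper value outside its range is refused whole. The fingers move at their own pace and stop on an object; the grip force is fixed at half the most. Time passes only in rows, so rows that do not move let the fingers close. It gives the time, the measured TCP pose, the force, the opening and the grip force at its end, in the units of the state.
- robot.get_obs(): the state, without advancing time (a new reading comes with each control period).
- robot.snapshot(name): name is "scene" or "top" or "wrist"; returns the picture (384x512x3 uint8, blue, green, red); there is no depth.
- robot.get_calibration(name): a dict with "vfov" (degrees; the focal length in pixels is half the picture's height over the tangent of half this angle, whatever the lens; pixels are square), "cx", "cy" (the principal point, pixels), "T" (4x4, takes a point from camera to world coordinates). Camera axes: x right, y down, z forward; pixel columns grow to the right and rows downward; lengths in m; the calibration is good to about 2 mm. A picture is of the moment at which its call begins: read the wrist's pose just before it. get_calibration takes no time and is no camera call; for the wrist camera it gives the pose at the moment of the call.
- robot.close_job(): hands the job in; it is judged then, once.
The state is a dict: "time": time; "joint_positions": joint angles; "qvel": joint speeds; "joint_torque": joint torques, N m; "tool_pos": TCP position; "ee_rot": TCP orientation; "wrist_force": force on the tool from outside, world axes, zero at the start; "wrist_torque": the same for the moment, N m; "width": finger opening in m; "finger_force": force on a finger pad.
Only numpy, scipy, OpenCV 4.12 (cv2) and the standard library are available. Lean on these libraries where they do the work, as an engineer would, in place of code of your own. Each camera call takes 0.05 s, during which the arm holds its last target. There are 200 camera calls.

## Task

Push the folded two-prong swing hook on the bench stand round to its stop so that it sticks fully out. Then pick up the deeper of the two metal parts totes by its bail handle and hang it by that handle on both prongs, with its bearing still inside, and let go. Leave the shallow tote, flask, tin and wrench where they are.

Things in the scene. Friction and masses are not known exactly. Their poses are not given: they have to be found in the camera images.
- swing (a joint): Swing angle of the steel hook about the vertical round post (28 mm diameter, 285 mm tall, on a 100 mm square base plate 8 mm thick bolted to the bench). 0 = fully folded, 1.57 rad = stop, fully out. It grows counter-clockwise seen from above. Stiff by friction (about 0.2 N m): it stays where it is left.
- hook_pivot (a point): Point on the post's axis at the height of the prongs' centre lines (245 mm above the bench). The hook's collar round the post is 40 mm across and 36 mm tall.
- hook_seat (a point): Midway between the two prongs, on their centre lines' height, 105 mm from the post's axis: best place for a handle; moves with the hook. -x points along the prongs away from the post, y level across them, z up. Prongs: level 8 mm round bars at y = -35 and +35 mm, from a 10 mm thick crossbar at x = +70 mm to the tips. A 10 mm bar lying on them has its centre 9 mm above the seat.
- hook_tips (a point): Midway between the outer ends of the two prongs: there the prongs turn up, starting 40 mm out from the seat and ending 48 mm out and 20 mm higher (metal up to 24 mm above the seat's height). A handle must pass over these ends and then lie between them and the crossbar, across both prongs.
- deep_bar (a point): Middle of the deep tote's handle bar, on its centre line: y along the bar, z up. The tote is an open grey metal tray 100 (x) by 150 (y) mm, 75 mm deep, about 0.4 kg, with a rigid fixed steel bail: a straight round bar 10 mm thick, 136 mm between its uprights' centre lines, 160 mm above the tote's underside, 80 mm clear above the rim. Stands on the bench at the start.
- deep: The deep tote itself; origin at the centre of its underside, same axes as deep_bar.
- bearing_center (a point): Centre of a loose steel bearing ring (48 mm across, 20 mm bore, 14 mm high) lying on the floor of the deep tote; it may slide about in there.
- shallow_bar (a point): Middle of the handle bar of the shallow tote: like the deep one (100 by 150 mm, axes alike), but only 40 mm deep, its bar 90 mm above its underside. To be left alone; the two totes may stand in either place.
- flask: Grey plastic bottle, 70 mm in diameter, 120 mm tall, upright; origin at its underside. To be left alone.
- tin: Low steel tin, 70 mm in diameter, 60 mm tall; origin at its underside. To be left alone.
- wrench: Steel wrench 200 mm long, lying flat along its x axis; to be left alone.
There are look-alikes about, which are no part of the job. Leave any yellow look-alike of the deep alone.

How it is judged:
On the way, in this order (a step that is already met when the one before it is completed fails the run):
1. the hook is swung out to within 0.1 rad of its stop while the deep tote still stands on the bench (value of joint swing above 1.47 rad and height (world z) of deep below 0.01 m), for 0.2 s.
2. the deep tote's handle bar lies across both prongs of the swung-out hook (x of deep_bar in the frame of hook_seat between -0.045 and 0.068 m and y of deep_bar in the frame of hook_seat between -0.027 and 0.027 m and z of deep_bar in the frame of hook_seat between 0.002 and 0.018 m and angle between the y axis of deep_bar and the y axis of hook_seat, either way round below 0.25 rad and angle between deep_bar's own z axis and vertical below 0.25 rad and value of joint swing above 1.42 rad), for 0.2 s.
At the end, for the whole second after the job is handed in: The deep tote hangs at rest by its handle bar on both prongs, between crossbar and turned-up tips, its bar square to the prongs within 0.25 rad and centred within 27 mm, the tote level within 0.25 rad, the bearing inside it, and the hook still swung out to within 0.15 rad of its stop (all of step 2 and x of bearing_center in the frame of deep_bar between -0.05 and 0.05 m and y of bearing_center in the frame of deep_bar between -0.075 and 0.075 m and z of bearing_center in the frame of deep_bar below -0.085 m and linear speed of deep below 0.03 m/s and angular speed of deep below 0.3 rad/s); the robot touches nothing.
It fails at once if the shallow tote is shoved or knocked over (moved more than 30 mm) (distance of shallow_bar from where it was at the start of the episode above 0.03 m).
It fails at once if the flask is shoved or knocked over (moved more than 30 mm) (distance of flask from where it was at the start of the episode above 0.03 m).
It fails at once if the tin is shoved or knocked over (moved more than 30 mm) (distance of tin from where it was at the start of the episode above 0.03 m).
It fails at once if the wrench is shoved or knocked over (moved more than 30 mm) (distance of wrench from where it was at the start of the episode above 0.03 m).
It fails at once if the bearing is out of the deep tote (not (x of bearing_center in the frame of deep_bar between -0.05 and 0.05 m and y of bearing_center in the frame of deep_bar between -0.075 and 0.075 m and z of bearing_center in the frame of deep_bar below -0.085 m)).
It also fails if it takes over 64 s, if anything falls off the work surface, if the arm or the gripper's body presses on something with over 40 N, if the wrist force passes 120 N, or if a joint passes its speed limit or range.

## Working session

There is one attempt and no reset: what is moved stays moved. The work goes in short steps, Python scripts to look and compute and a tool call to move; the robot and the scene stay as the last step left them, time stands still between calls to the robot, and variables do not carry over. Pictures are saved under pics/ and viewed, at most 10 in all, crops included, and the job is handed in when it is done.

Besides the shell and the picture viewer there is one more tool, called after "Request:" as name(argument=value, ...) on one line, values as JSON. carry_out: Moves the arm, as the interface text tells. Its arguments: {"type":"object","properties":{"increments":{"type":"array","items":{"type":"array"}}},"required":["increments"]}

```bash
ls; mkdir -p pics; cat > h.py <<'E'
import numpy as np, cv2
from bench import robot
def save(n,f):
    c=robot.get_calibration(n); im=np.array(robot.snapshot(n)); cv2.imwrite(f'pics/{f}.png',im); np.save(f'pics/{f}.npy',{'c':c},allow_pickle=True); return im,c
def load(f): return np.load(f'pics/{f}.npy',allow_pickle=True).item()['c']
def ray(c,u,v):
    f=192/np.tan(np.radians(c['vfov'])/2); T=np.array(c['T'])
    return T[:3,3],T[:3,:3]@np.array([(u-c['cx'])/f,(v-c['cy'])/f,1])
def onz(c,u,v,z):
    o,d=ray(c,u,v); return o+d*(z-o[2])/d[2]
def proj(c,p):
    f=192/np.tan(np.radians(c['vfov'])/2); T=np.array(c['T']); q=T[:3,:3].T@(np.array(p)-T[:3,3]); return q[:2]/q[2]*f+[c['cx'],c['cy']]
E
python3 - <<'E'
from h import *
a,c=save('scene','s0'); print(c)
b,c=save('top','t0'); print(c)
cv2.imwrite('pics/st0.png',np.vstack([a,b])[:,:] if 0 else cv2.resize(np.hstack([a,b]),(800,300)))
o=robot.get_obs(); print(o['tool_pos'],o['ee_rot'],o['time'],o['wrist_force'])
E
```

```text
pics
{'vfov': 53.417904648147015, 'cx': 256.6685667097446, 'cy': 187.25545093369, 'T': array([[-0.06964113,  0.7951518 , -0.60239831,  1.07915511],
       [ 0.99752761,  0.04980378, -0.04958078,  0.04144708],
       [-0.00942254, -0.60436181, -0.79665427,  0.88241133],
       [ 0.        ,  0.        ,  0.        ,  1.        ]])}
{'vfov': 54.568245686824916, 'cx': 261.1167648424981, 'cy': 190.1598937215761, 'T': array([[-0.02331227, -0.98478645,  0.17219812,  0.32043978],
       [-0.99970069,  0.02168457, -0.01132779, -0.00461153],
       [ 0.00742142, -0.17241065, -0.9849972 ,  1.24447342],
       [ 0.        ,  0.        ,  0.        ,  1.        ]])}
[0.15804526 0.52634446 0.2184335 ] [-3.13963649e+00 -2.00704292e-04  2.84976598e+00] 0.1 [-0.6267814  -0.15036512  0.06071565]
```

View pics/s0.png

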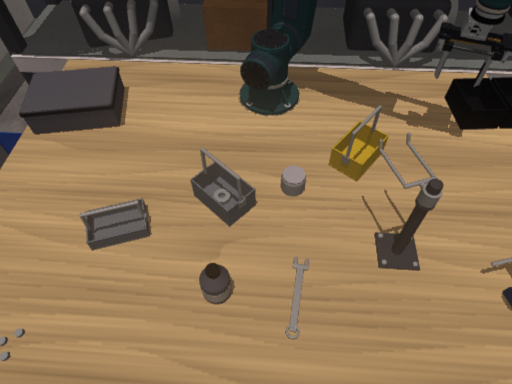

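View pics/t0.png

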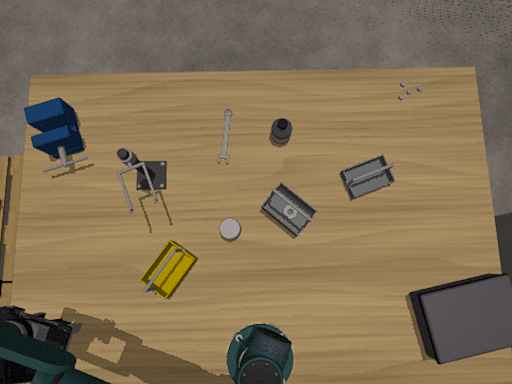

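The scene view shows the deep tote with its ring at (223,192), the shallow tote at (117,223), the hook collar at (430,192) with prongs running up-left, the tin at (293,180), the flask at (214,283) and the wrench at (298,297). The top view shows the deep tote at (289,210) and the hook at (125,155)–(155,200).

```bash
python3 - <<'E'
from h import *
s=cv2.imread('pics/s0.png');t=cv2.imread('pics/t0.png')
z=lambda im,x,y,w,h:cv2.resize(im[y:y+h,x:x+w],(400,300),interpolation=cv2.INTER_CUBIC)
cv2.imwrite('pics/z0.png',np.vstack([np.hstack([z(t,100,135,100,75),z(t,240,170,100,75)]),np.hstack([z(s,352,120,112,150) if 0 else z(s,350,125,133,100),z(s,173,140,100,75)])]))
E
```

```text
(no output)
```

View pics/z0.png

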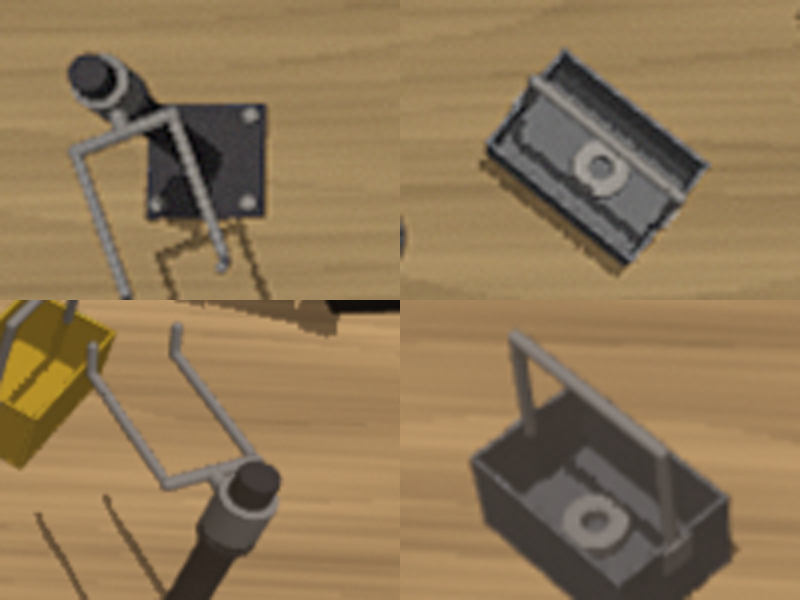

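The zoom shows the crossbar ends at top-view (118,173) and (143.8,163), the prong tip at (155.5,201), the post top at (123,154), and the bar ends at (274.5,190) and (311.3,219.3).

```bash
python3 - <<'E'
from h import *
s=load('s0');t=load('t0')
P=lambda n,c,u,v,z:print(n,onz(c,u,v,z).round(4))
P('post top',t,123,154.2,.285);P('base',t,151.8,175,.008)
P('post top s',s,350+253/3,125+183/3,.285)
for n,u,v in [('xa',118,173),('xb',143.75,163),('tipb',155.5,201.2),('tipa',131,211)]:P(n,t,u,v,.245+(.02 if 'tip' in n else 0))
for n,u,v in [('xa',350+255/3,125+157/3),('xb',350+167/3,125+187/3),('tip1',350+92/3,125+45/3),('tip2',350+178/3,125+26/3)]:P('s'+n,s,u,v,.245+(.022 if 'tip' in n else 0))
for n,c,u,v in [('b1',t,274.5,190),('b2',t,311.25,219.25),('b1s',s,201.75,148.75),('b2s',s,239.25,178)]:P(n,c,u,v,.157)
P('tin',t,230,229,.06);P('flask',t,281,130,.1);P('wr1',t,228,112,0);P('wr2',t,223,161,0)
P('sh1',t,347,184,.09);P('sh2',t,393,167,.09);P('yel',t,165,268,.16)
E
```

```text
post top [0.5931 0.3486 0.285 ]
base [0.5969 0.3503 0.008 ]
post top s [0.6026 0.3515 0.285 ]
xa [0.5515 0.3748 0.245 ]
xb [0.5782 0.3053 0.245 ]
tipb [0.4681 0.2648 0.265 ]
tipa [0.4434 0.3287 0.265 ]
sxa [0.547  0.3785 0.245 ]
sxb [0.5779 0.3121 0.245 ]
stip1 [0.4649 0.2693 0.267 ]
stip2 [0.4411 0.336  0.267 ]
b1 [ 0.5102 -0.0568  0.157 ]
b2 [ 0.4208 -0.1619  0.157 ]
b1s [ 0.4147 -0.1543  0.157 ]
b2s [ 0.5051 -0.048   0.157 ]
tin [0.4047 0.0833 0.06  ]
flask [ 0.7153 -0.0862  0.1   ]
wr1 [0.8199 0.0911 0.    ]
wr2 [0.6427 0.1097 0.    ]
sh1 [ 0.5361 -0.29    0.09  ]
sh2 [ 0.588  -0.4405  0.09  ]
yel [0.2911 0.2618 0.16  ]
```

```bash
cat >> h.py <<'E'
def rows(wps,yaw0,p0,grip,st=45,tw=8):
    """wps: (x,y,z,yawdeg); prints tool-frame rows"""
    p=np.array(p0,float);y=yaw0
    for w in wps:
        d=np.array(w[:3])-p; dy=(w[3]-y+180)%360-180; n=max(1,int(np.ceil(max(np.linalg.norm(d)*1000/st,abs(dy)/tw))))
        for i in range(n):
            a=np.radians(y);X=np.array([np.cos(a),np.sin(a),0]);Y=np.array([np.sin(a),-np.cos(a),0])
            s=d/n*1000; print([grip,[round(float(s@X)),round(float(s@Y)),round(float(-s[2]))],round(-dy/n,1)])
            y+=dy/n
        p=np.array(w[:3]);print('--',w)
def now():
    o=robot.get_obs(); return o['tool_pos'],np.degrees(o['ee_rot'][2])
E
python3 - <<'E'
from h import *
p,y=now()
C=np.array([.597,.350]);q=lambda a,r=.121:C+r*np.array([np.cos(np.radians(a)),np.sin(np.radians(a))])
W=[(.47,.405,.245,163)]
W+=[(*q(a),.245,163-(a-165)*.8) for a in range(165,268,6)]
rows(W,y,p,255)
E
```

```text
[255, [-42, -3, -3], np.float64(0.0)]
[255, [-42, -3, -3], np.float64(0.0)]
[255, [-42, -3, -3], np.float64(0.0)]
[255, [-42, -3, -3], np.float64(0.0)]
[255, [-42, -3, -3], np.float64(0.0)]
[255, [-42, -3, -3], np.float64(0.0)]
[255, [-42, -3, -3], np.float64(0.0)]
[255, [-42, -3, -3], np.float64(0.0)]
-- (0.47, 0.405, 0.245, 163)
[255, [-17, -20, 0], np.float64(0.0)]
-- (np.float64(0.48012297501902274), np.float64(0.381317104457405), 0.245, 163.0)
[255, [-1, -13, 0], np.float64(4.8)]
-- (np.float64(0.4774897107879883), np.float64(0.3689285702698679), 0.245, 158.2)
[255, [-3, -12, 0], np.float64(4.8)]
-- (np.float64(0.47616582629469656), np.float64(0.35633265070539616), 0.245, 153.4)
[255, [-6, -11, 0], np.float64(4.8)]
-- (np.float64(0.47616582629469656), np.float64(0.3436673492946038), 0.245, 148.6)
[255, [-8, -10, 0], np.float64(4.8)]
-- (np.float64(0.4774897107879883), np.float64(0.33107142973013204), 0.245, 143.8)
[255, [-9, -8, 0], np.float64(4.8)]
-- (np.float64(0.4801229750190227), np.float64(0.318682895542595), 0.245, 139.0)
[255, [-11, -7, 0], np.float64(4.8)]
-- (np.float6
[... 704 characters left out ...]
(4.8)]
-- (np.float64(0.5310986767631817), np.float64(0.24852086127860368), 0.245, 105.4)
[255, [-9, 9, 0], np.float64(4.8)]
-- (np.float64(0.5420671495315148), np.float64(0.2421882105732075), 0.245, 100.6)
[255, [-7, 10, 0], np.float64(4.8)]
-- (np.float64(0.5536374781050186), np.float64(0.23703676839383858), 0.245, 95.8)
[255, [-5, 12, 0], np.float64(4.8)]
-- (np.float64(0.565682895542595), np.float64(0.2331229750190227), 0.245, 91.0)
[255, [-3, 12, 0], np.float64(4.8)]
-- (np.float64(0.578071429730132), np.float64(0.23048971078798833), 0.245, 86.19999999999999)
[255, [0, 13, 0], np.float64(4.8)]
-- (np.float64(0.5906673492946037), np.float64(0.22916582629469656), 0.245, 81.39999999999999)
```

Request:
carry_out(increments=[[255, [-42, -3, -5], 0], [255, [-42, -3, -5], 0], [255, [-42, -3, -5], 0], [255, [-42, -3, -5], 0], [255, [-42, -3, -5], 0], [255, [-42, -3, -2], 0], [255, [-42, -3, 0], 0], [255, [-42, -3, 0], 0]])

```text
time: 0.9
tool_pos: [0.4745, 0.4062, 0.246]
ee_rot: [-3.141, -0.001, 2.85]
wrist_force: [0.1, -0.8, -0.3]
width: 0.0336
finger_force: 0.0
```

Request:
carry_out(increments=[[255, [-17, -20, 0], 0], [255, [-1, -13, 0], 4.8], [255, [-3, -12, 0], 4.8], [255, [-6, -11, 0], 4.8], [255, [-8, -10, 0], 4.8], [255, [-9, -8, 0], 4.8], [255, [-11, -7, 0], 4.8], [255, [0, 0, 0], 0]])

```text
time: 1.7
tool_pos: [0.4878, 0.3076, 0.246]
ee_rot: [-3.141, -0.0, 2.346]
wrist_force: [0.5, -0.4, -0.2]
width: 0.0009
finger_force: 0.0
```

```bash
python3 - <<'E'
from h import *
a,c=save('scene','s1'); b,c=save('top','t1')
z=lambda im,x,y,w,h:cv2.resize(im[y:y+h,x:x+w],(400,300),interpolation=cv2.INTER_CUBIC)
cv2.imwrite('pics/z1.png',np.hstack([z(a,333,100,160,120),z(b,100,120,133,100)]))
E
```

```text
(no output)
```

View pics/z1.png

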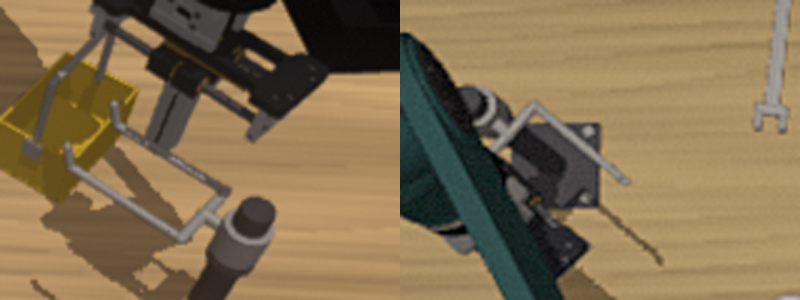

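The hook has turned roughly 30°, and the closed fingers are on the outside of the rear prong (tip at about (115,110) in the left crop). I'll keep pushing round the arc.

Request:
carry_out(increments=[[255, [-12, -4, 0], 4.8], [255, [-12, -2, 0], 4.8], [255, [-13, 0, 0], 4.8], [255, [-12, 3, 0], 4.8], [255, [-12, 5, 0], 4.8], [255, [-11, 7, 0], 4.8], [255, [-9, 9, 0], 4.8], [255, [0, 0, 0], 0]])

```text
time: 2.6
tool_pos: [0.5428, 0.2459, 0.2457]
ee_rot: [-3.131, -0.004, 1.763]
wrist_force: [-9.9, 1.6, 2.1]
width: 0.0007
finger_force: 5.1
```

Request:
carry_out(increments=[[255, [-7, 10, 0], 4.8], [255, [-5, 12, 0], 4.8], [255, [-2, 6, 0], 2.4], [255, [0, 0, 0], 0]])

```text
time: 3.0
tool_pos: [0.5451, 0.2476, 0.2462]
ee_rot: [-3.069, -0.017, 1.576]
wrist_force: [-75.8, 20.4, 20.7]
width: 0.0003
finger_force: 38.4
```

Request:
carry_out(increments=[[255, [6, -20, 0], 0], [255, [0, 0, 0], 0]])

```text
time: 3.2
tool_pos: [0.544, 0.2462, 0.2452]
ee_rot: [-3.117, -0.004, 1.564]
wrist_force: [-26.1, 8.3, 4.6]
width: 0.0003
finger_force: 13.5
```

Request:
carry_out(increments=[[255, [5, -30, 0], 0], [255, [-10, -40, -5], 8], [0, [-45, -10, -5], 8], [0, [-45, 0, 0], 8], [0, [-45, 0, 0], 8], [0, [-45, 0, 0], 0], [0, [0, 0, 0], 0]])

```text
time: 3.9
tool_pos: [0.4105, 0.0697, 0.2569]
ee_rot: [3.14, 0.001, 0.99]
wrist_force: [0.4, 0.1, 0.3]
width: 0.0369
finger_force: 0.0
```

```bash
python3 - <<'E'
from h import *
print(now())
a,c=save('scene','s2'); b,c=save('top','t2');w,c=save('wrist','w2')
z=lambda im,x,y,w,h:cv2.resize(im[y:y+h,x:x+w],(400,300),interpolation=cv2.INTER_CUBIC)
cv2.imwrite('pics/z2.png',np.vstack([np.hstack([z(a,317,145,133,100),z(b,100,130,100,75)]),np.hstack([z(b,0,0,512,384),z(w,0,0,512,384)])]))
E
```

```text
(array([0.41054949, 0.06970369, 0.25692408]), np.float64(56.696868475802496))
```

View pics/z2.png

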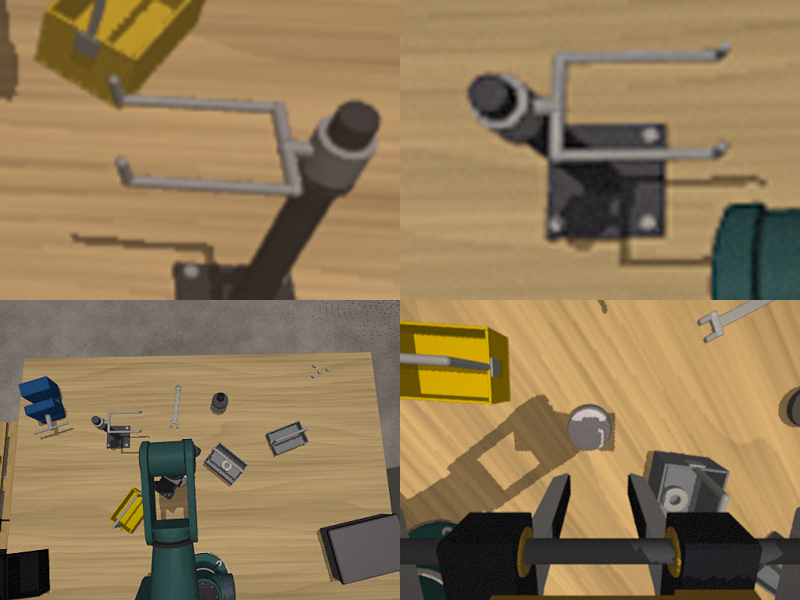

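The hook is swung out with its prongs along about −y (top-view tips at (181,142) and (180,167.5)); yellow tote and tin are untouched.

```bash
python3 - <<'E'
from h import *
s=load('s2');t=load('t2')
for n,a,b in [('t1',onz(t,140,144.5,.245),onz(t,181.25,142,.265)),('t2',onz(t,139.5,168.25,.245),onz(t,180,167.5,.265)),('s1',onz(s,410.3,180.7,.245),onz(s,357,178.3,.245)),('s2',onz(s,416,208.3,.245),onz(s,358.7,206,.245))]:
    print(n,a.round(4),b.round(4),np.degrees(np.arctan2(*(b-a)[[1,0]])).round(1),np.linalg.norm((b-a)[:2]).round(3))
p,y=now()
rows([(.463,-.105,.25,49.6),(.463,-.105,.165,49.6)],y,p,0)
E
```

```text
t1 [0.6313 0.3174 0.245 ] [0.6298 0.1989 0.265 ] -90.7 0.118
t2 [0.5636 0.3165 0.245 ] [0.5585 0.2013 0.265 ] -92.6 0.115
s1 [0.5595 0.3248 0.245 ] [0.56   0.2132 0.245 ] -89.8 0.112
s2 [0.63  0.324 0.245] [0.6316 0.2103 0.245 ] -89.2 0.114
[0, [-24, 28, 1], np.float64(1.5)]
[0, [-24, 28, 1], np.float64(1.5)]
[0, [-23, 29, 1], np.float64(1.5)]
[0, [-22, 30, 1], np.float64(1.5)]
[0, [-21, 30, 1], np.float64(1.5)]
-- (0.463, -0.105, 0.25, 49.6)
[0, [0, 0, 42], np.float64(0.0)]
[0, [0, 0, 42], np.float64(0.0)]
-- (0.463, -0.105, 0.165, 49.6)
```

Request:
carry_out(increments=[[0, [-24, 28, 0], 1.5], [0, [-24, 28, 0], 1.5], [0, [-23, 29, 0], 1.5], [0, [-22, 30, 0], 1.5], [0, [-21, 30, 0], 1.5], [0, [0, 0, 20], 0], [0, [0, 0, 0], 0]])

```text
time: 4.75
tool_pos: [0.4624, -0.1048, 0.2332]
ee_rot: [-3.135, 0.002, 0.863]
wrist_force: [-0.2, 1.0, -0.6]
width: 0.0941
finger_force: 0.0
```

```bash
python3 - <<'E'
from h import *
print(now(),robot.get_obs()['width'])
w,c=save('wrist','w3')
for p in [(.5102,-.0568,.157),(.4208,-.1619,.157),(.5051,-.048,.157),(.4147,-.1543,.157)]: print(proj(c,p))
E
```

```text
(array([ 0.46240962, -0.10477103,  0.23317162]), np.float64(49.435639540133195)) 0.09406926528519868
[260.19601188 120.17223306]
[260.0917807  283.38818163]
[247.35850248 115.55788601]
[249.03210481 281.50745916]
```

View pics/w3.png

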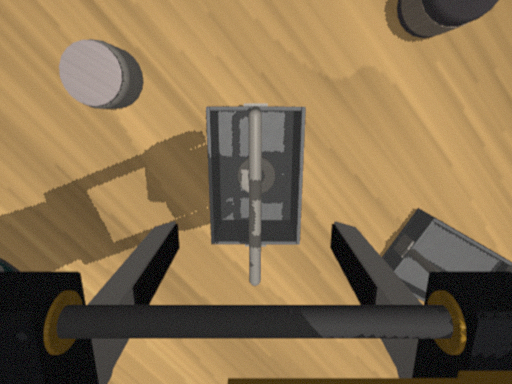

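The bar runs vertically at column 254 from row 107 to row 283, centred between the fingers and aligned with the estimate. I'll descend and grip.

Request:
carry_out(increments=[[0, [0, 0, 40], 0], [0, [0, 0, 40], 0], [0, [0, 0, 0], 0], [255, [0, 0, 0], 0], [255, [0, 0, 0], 0], [255, [0, 0, 0], 0], [255, [0, 0, 0], 0], [255, [0, 0, 0], 0]])

```text
time: 5.6
tool_pos: [0.463, -0.1056, 0.1577]
ee_rot: [3.14, -0.001, 0.862]
wrist_force: [-0.3, 0.0, 0.1]
width: 0.0574
finger_force: 0.0
```

Request:
carry_out(increments=[[255, [0, 0, 0], 0], [255, [0, 0, 0], 0], [255, [0, 0, 0], 0], [255, [0, 0, -5], 0], [255, [0, 0, -10], 0], [255, [0, 0, -10], 0], [255, [0, 0, 0], 0]])

```text
time: 6.3
tool_pos: [0.4636, -0.1058, 0.1841]
ee_rot: [3.137, -0.002, 0.862]
wrist_force: [-0.0, -0.9, 0.2]
width: 0.0021
finger_force: 0.0
```

The fingers hadn't finished closing when I lifted, so it missed the bar. I'll reopen and repeat with a longer wait.

Request:
carry_out(increments=[[100, [0, 0, -10], 0], [100, [0, 0, 0], 0], [100, [0, 0, 0], 0], [100, [0, 0, 0], 0], [100, [0, 0, 0], 0], [100, [0, 0, 0], 0], [100, [0, 0, 0], 0], [100, [0, 0, 0], 0]])

```text
time: 7.1
tool_pos: [0.4623, -0.1054, 0.1913]
ee_rot: [-3.141, 0.0, 0.862]
wrist_force: [0.3, 0.1, -0.7]
width: 0.0572
finger_force: 0.0
```

```bash
python3 - <<'E'
from h import *
print(now(),robot.get_obs()['width'])
w,c=save('wrist','w4')
E
```

```text
(array([ 0.46234944, -0.10536477,  0.19134785]), np.float64(49.38102934810804)) 0.057195871024224375
```

View pics/w4.png

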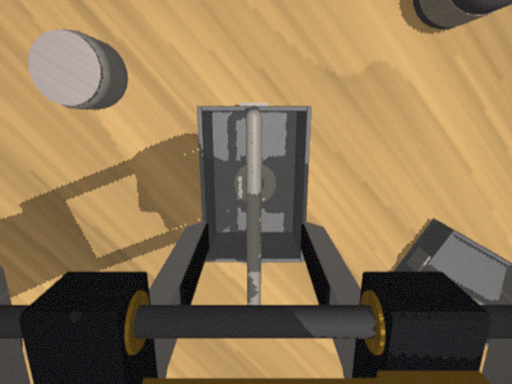

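The tote is undisturbed, with its bar at column 253 still centred between the fingers. I'll descend 37 mm and close fully.

Request:
carry_out(increments=[[100, [0, 0, 20], 0], [100, [0, 0, 17], 0], [100, [0, 0, 0], 0], [255, [0, 0, 0], 0], [255, [0, 0, 0], 0], [255, [0, 0, 0], 0], [255, [0, 0, 0], 0], [255, [0, 0, 0], 0]])

```text
time: 7.95
tool_pos: [0.4626, -0.1055, 0.155]
ee_rot: [3.141, -0.0, 0.862]
wrist_force: [0.0, 0.0, -0.3]
width: 0.0204
finger_force: 0.0
```

Request:
carry_out(increments=[[255, [0, 0, 0], 0], [255, [0, 0, 0], 0], [255, [0, 0, 0], 0]])

```text
time: 8.25
tool_pos: [0.4621, -0.1051, 0.1545]
ee_rot: [-3.141, -0.0, 0.862]
wrist_force: [-2.0, 1.5, 1.8]
width: 0.0091
finger_force: 30.0
```

```bash
python3 - <<'E'
from h import *
p,y=now()
rows([(.462,-.105,.29,y),(.596,.125,.29,0)],y,p,255,st=18)
E
```

```text
[255, [0, 0, -17], np.float64(-0.0)]
[255, [0, 0, -17], np.float64(-0.0)]
[255, [0, 0, -17], np.float64(-0.0)]
[255, [0, 0, -17], np.float64(-0.0)]
[255, [0, 0, -17], np.float64(-0.0)]
[255, [0, 0, -17], np.float64(-0.0)]
[255, [0, 0, -17], np.float64(-0.0)]
[255, [0, 0, -17], np.float64(-0.0)]
-- (0.462, -0.105, 0.29, np.float64(49.38944686477832))
[255, [17, -3, 0], np.float64(3.3)]
[255, [17, -4, 0], np.float64(3.3)]
[255, [17, -5, 0], np.float64(3.3)]
[255, [17, -6, 0], np.float64(3.3)]
[255, [16, -7, 0], np.float64(3.3)]
[255, [16, -8, 0], np.float64(3.3)]
[255, [15, -9, 0], np.float64(3.3)]
[255, [15, -10, 0], np.float64(3.3)]
[255, [14, -11, 0], np.float64(3.3)]
[255, [14, -11, 0], np.float64(3.3)]
[255, [13, -12, 0], np.float64(3.3)]
[255, [12, -13, 0], np.float64(3.3)]
[255, [11, -14, 0], np.float64(3.3)]
[255, [11, -14, 0], np.float64(3.3)]
[255, [10, -15, 0], np.float64(3.3)]
-- (0.596, 0.125, 0.29, 0)
```

Request:
carry_out(increments=[[255, [0, 0, -6], 0], [255, [0, 0, -14], 0], [255, [0, 0, -20], 0], [255, [0, 0, -24], 0], [255, [0, 0, -24], 0], [255, [0, 0, -24], 0], [255, [0, 0, -16], 0], [255, [0, 0, -8], 0]])

```text
time: 9.05
tool_pos: [0.463, -0.1057, 0.2929]
ee_rot: [3.138, -0.001, 0.862]
wrist_force: [0.8, -0.2, -4.6]
width: 0.009
finger_force: 30.0
```

Request:
carry_out(increments=[[255, [17, -3, 0], 3.3], [255, [17, -4, 0], 3.3], [255, [17, -5, 0], 3.3], [255, [17, -6, 0], 3.3], [255, [16, -7, 0], 3.3], [255, [16, -8, 0], 3.3], [255, [15, -9, 0], 3.3], [255, [15, -10, 0], 3.3]])

```text
time: 9.85
tool_pos: [0.534, 0.0171, 0.2896]
ee_rot: [-3.141, 0.002, 0.399]
wrist_force: [0.2, -0.1, -4.8]
width: 0.0089
finger_force: 30.0
```

Request:
carry_out(increments=[[255, [14, -11, 0], 3.3], [255, [14, -11, 0], 3.3], [255, [13, -12, 0], 3.3], [255, [12, -13, 0], 3.3], [255, [11, -14, 0], 3.3], [255, [9, -12, 0], 3.3], [255, [6, -8, 0], 3.3], [255, [0, 0, 0], 0]])

```text
time: 10.65
tool_pos: [0.5918, 0.1158, 0.2889]
ee_rot: [-3.141, 0.002, -0.0]
wrist_force: [-0.1, -0.6, -4.8]
width: 0.0093
finger_force: 30.0
```

```bash
python3 - <<'E'
from h import *
p,y=now();print(p,y,robot.get_obs()['width'])
a,c=save('scene','s5'); b,c=save('top','t5');w,c=save('wrist','w5')
z=lambda im,x,y,w,h:cv2.resize(im[y:y+h,x:x+w],(400,300),interpolation=cv2.INTER_CUBIC)
cv2.imwrite('pics/z5.png',np.vstack([np.hstack([z(a,240,100,240,180),z(b,90,100,160,120)]),np.hstack([z(a,0,0,512,384),z(w,0,0,512,384)])]))
rows([(.596,.245,.29,0)],y,p,255,st=18)
E
```

```text
[0.59175722 0.11575478 0.28893008] -0.017465906558959157 0.009295196281275342
[255, [1, -16, 0], np.float64(-0.0)]
[255, [1, -16, 0], np.float64(-0.0)]
[255, [1, -16, 0], np.float64(-0.0)]
[255, [1, -16, 0], np.float64(-0.0)]
[255, [1, -16, 0], np.float64(-0.0)]
[255, [1, -16, 0], np.float64(-0.0)]
[255, [1, -16, 0], np.float64(-0.0)]
[255, [1, -16, 0], np.float64(-0.0)]
-- (0.596, 0.245, 0.29, 0)
```

View pics/z5.png

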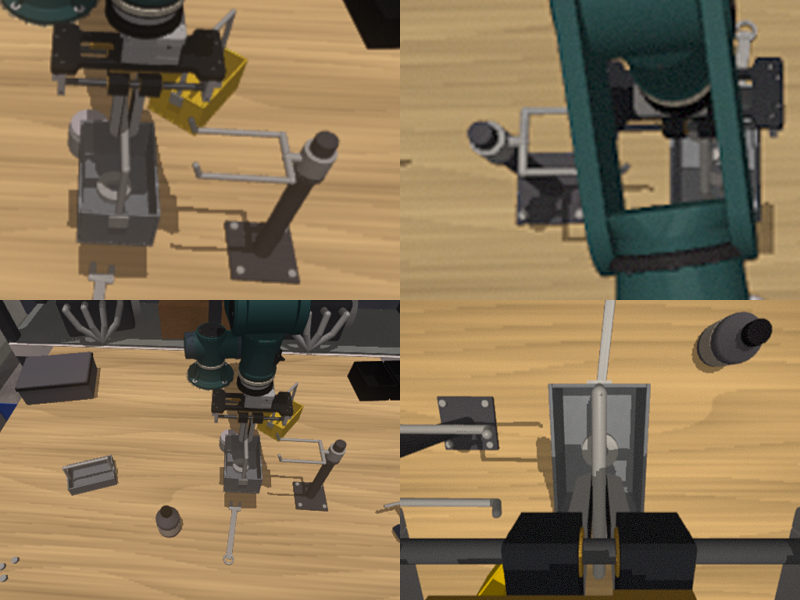

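The tote hangs level from the gripper with the ring inside, its bar square to the prongs and clear of the tips (wrist-view tips near (115,170) and (124,266)). I'll move in over the seat.

Request:
carry_out(increments=[[255, [1, -8, 0], 0], [255, [1, -16, 0], 0], [255, [1, -20, 0], 0], [255, [1, -22, 0], 0], [255, [0, -22, 0], 0], [255, [0, -22, 0], 0], [255, [0, -14, 0], 0], [255, [0, -6, 0], 0]])

```text
time: 11.6
tool_pos: [0.5953, 0.2468, 0.2903]
ee_rot: [-3.141, 0.0, 0.0]
wrist_force: [0.8, 0.1, -4.0]
width: 0.0089
finger_force: 30.0
```

```bash
python3 - <<'E'
from h import *
p,y=now();print(p,y,robot.get_obs()['wrist_force'])
a,c=save('scene','s6'); w,c=save('wrist','w6')
z=lambda im,x,y,w,h:cv2.resize(im[y:y+h,x:x+w],(400,300),interpolation=cv2.INTER_CUBIC)
cv2.imwrite('pics/z6.png',np.hstack([z(a,320,100,160,120),z(w,0,0,512,384)]))
E
```

```text
[0.59534429 0.24684472 0.29029625] 0.02626739892738948 [ 0.80015333  0.12912023 -4.01768058]
```

View pics/z6.png

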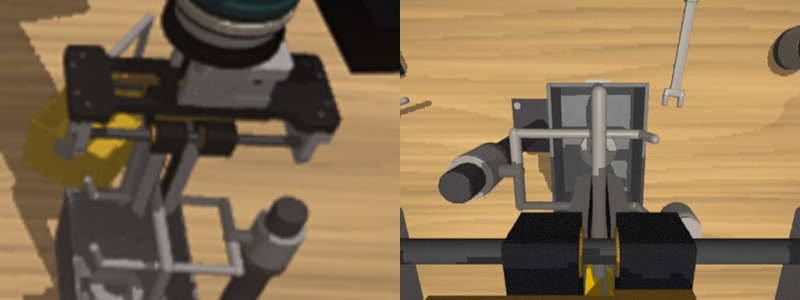

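The bar lies over both prongs, between the crossbar and the tips (wrist view, prongs at rows 133 and 205, bar at column 598). I'll lower it.

Request:
carry_out(increments=[[255, [0, 0, 10], 0], [255, [0, 0, 12], 0], [255, [0, 0, 10], 0], [255, [0, 0, 4], 0], [255, [0, 0, 2], 0], [255, [0, 0, 2], 0], [255, [0, 0, 0], 0]])

```text
time: 12.4
tool_pos: [0.5958, 0.2446, 0.2507]
ee_rot: [-3.141, -0.0, -0.002]
wrist_force: [-0.6, 0.5, -4.8]
width: 0.009
finger_force: 30.0
```

Request:
carry_out(increments=[[255, [0, 0, 2], 0], [255, [0, 0, 1], 0], [255, [0, 0, 0], 0]])

```text
time: 12.7
tool_pos: [0.596, 0.2447, 0.2483]
ee_rot: [-3.141, -0.001, -0.002]
wrist_force: [0.5, 0.1, -2.8]
width: 0.0091
finger_force: 30.0
```

Contact is starting, since the load is coming off. One or two millimetres more.

Request:
carry_out(increments=[[255, [0, 0, 1], 0], [255, [0, 0, 1], 0], [255, [0, 0, 0], 0], [255, [0, 0, 0], 0]])

```text
time: 13.1
tool_pos: [0.5961, 0.2448, 0.2479]
ee_rot: [-3.14, -0.003, -0.002]
wrist_force: [-2.5, -0.3, 6.3]
width: 0.009
finger_force: 30.0
```

Request:
carry_out(increments=[[225, [0, 0, 0], 0], [200, [0, 0, 0], 0], [170, [0, 0, 0], 0], [150, [0, 0, 0], 0], [150, [0, 0, 0], 0], [150, [0, 0, 0], 0], [150, [0, 0, 0], 0]])

```text
time: 13.8
tool_pos: [0.5958, 0.2446, 0.2454]
ee_rot: [-3.142, 0.0, -0.002]
wrist_force: [0.3, -0.2, -0.1]
width: 0.0388
finger_force: 0.0
```

Request:
carry_out(increments=[[150, [0, 0, -8], 0], [150, [0, 0, -15], 0], [150, [0, 0, -20], 0], [150, [0, 0, -30], 0], [150, [0, 0, -30], 0], [150, [0, 0, 0], 0], [150, [0, 0, 0], 0]])

```text
time: 14.5
tool_pos: [0.596, 0.2447, 0.3496]
ee_rot: [-3.141, -0.003, -0.002]
wrist_force: [0.9, 0.3, -0.4]
width: 0.0389
finger_force: 0.0
```

```bash
python3 - <<'E'
from h import *
p,y=now();print(p,y,robot.get_obs()['wrist_force'])
a,c=save('scene','s7'); w,c=save('wrist','w7')
z=lambda im,x,y,w,h:cv2.resize(im[y:y+h,x:x+w],(400,300),interpolation=cv2.INTER_CUBIC)
cv2.imwrite('pics/z7.png',np.hstack([z(a,320,130,160,120),z(w,0,0,512,384)]))
E
```

```text
[0.59601942 0.24471984 0.34964381] -0.11785905556622407 [ 0.92160339  0.3188573  -0.41229115]
```

View pics/z7.png

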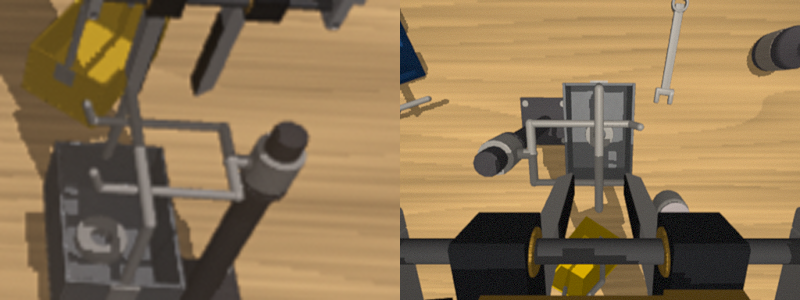

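The tote hangs on both prongs, level and square, with the ring inside it and the fingers clear. I'll let it settle for a moment, then hand in.

Request:
carry_out(increments=[[150, [0, 0, -20], 0], [150, [0, 0, 0], 0], [150, [0, 0, 0], 0], [150, [0, 0, 0], 0], [150, [0, 0, 0], 0], [150, [0, 0, 0], 0], [150, [0, 0, 0], 0], [150, [0, 0, 0], 0]])

```text
time: 15.4
tool_pos: [0.5957, 0.2446, 0.3684]
ee_rot: [-3.142, 0.0, -0.002]
wrist_force: [-0.1, -1.1, 0.4]
width: 0.039
finger_force: 0.0
```

```bash
python3 -c "
from bench import robot
print(robot.close_job())"
```

```text
the job is handed in; nothing more can be done
None
```

The hook is swung out to its stop, the deep tote hangs level on both prongs with its bearing inside, and the job is handed in at about 15 s; the hand-in returned no verdict.

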